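# Open the pressure cap of a returned coolant header tank

## Robot

A 7-joint arm with a two-finger parallel gripper is mounted at the origin on a cart in front of the work surface, level with it; the furniture and walls round the work are solid. World frame = base frame: x ahead of the robot, y to its left, z up, the work surface at z = 0. Lengths are in m, angles in rad, forces in N, time in s.
With the tool pointing down it reaches from about 0.425 to 0.875 m from the base axis. Payload 8.4 kg.
Tool frame: the origin (TCP) lies at the very end of the fingers, on their centre line; the grasp point (between the pads) lies 19 mm behind it (env.grip_depth is the y of the grasp point in the tool frame, in m); y points along the fingers, z is the direction in which the jaws open and shut, and the axes are right-handed (so a half turn about y gives the same grasp; the last joint's range is limited). The gripper opens to 85 mm and grips with 20 to 120 N. Pads are 22 mm wide; open, the fingers measure 114 mm over their backs; the gripper's body (76 mm by 85 mm) begins 54 mm behind the grasp point. The pads swing forward as they close: fully open they stand 13 mm farther back than shut.
Start: joints at [1.054, 0.333, 0.04, 1.465, -0.013, 1.343, -0.059], TCP at [0.264, -0.594, 0.231] pointing down, gripper open.
Joint ranges: [-2.58, 2.58], [-0.38, 2.09], [-1.3, 1.39], [0.25, 2.4], [-1.5, 4.64], [0.08, 2.09], [-2.65, 2.65]. Speed limits (rad/s): [2.22, 2.22, 2.79, 2.79, 3.14, 3.14, 3.14].

## Interface

Orientations are given as a unit quaternion [w, x, y, z].
In Python, from bench import sensors, vision, workorder, env gives the robot as it stands.
- The arm moves only by the tool carry_out, never from a script. Its argument "increments" is a list of rows, each an object with "translation": the shift along the tool's x, y, z in m, a list of three; "delta_rot": the turn, a rotation vector about the tool's x, y, z in degrees, a list of three. In form: [{"translation": [tx, ty, tz], "delta_rot": [rx, ry, rz]}, ...]. A call has 1 to 10 rows; each row is the pose to reach, as a shift and turn from the pose measured when the call began, along the tool's axes at that moment; what a row does not reach only later rows make up. A row lasts 1/8 s, in which the tool goes at most 62.5 mm and 10.7 degrees, less where a joint would pass 70% of its speed; a pose out of reach is approached as far as the arm can. A call with a gripper value outside its range is refused whole. "jaw" is the opening in per cent of the stroke, from 0 (shut) to 100 (fully open), set as the call begins (left out, the last holds). The fingers move at their own pace and stop on an object; "force" is the grip in N (left out, the last holds). Time passes only in rows, so rows that repeat a pose let the fingers close. It gives the time, the measured TCP pose, the force and the opening at its end, in the units of the state.
- sensors.state(): the state, without advancing time (a new reading comes with each control period).
- vision.read_camera(name): name is "side" or "top" or "wrist"; returns (picture, depth): 420x560x3 uint8, red, green, blue; 420x560 float32, m along the optical axis (not along the pixel's ray), 0 where there is no reading.
- vision.get_calibration(name): a dict with "fov_y" (degrees; the focal length in pixels is half the picture's height over the tangent of half this angle, whatever the lens; pixels are square), "cx", "cy" (the principal point, pixels), "k1" (the pictures are not rectified: a ray, as slopes to the right and down, at radius r is drawn at 1 + k1 r^2 times it, then the intrinsics apply), "world_from_camera" (4x4, takes a point from camera to world coordinates); the wrist camera has in their place "tool_from_camera" (4x4, takes a point from camera to tool coordinates, whose origin is the TCP and whose axes are the tool frame's). Camera axes: x right, y up, looking along -z (the intrinsics and any distortion apply to the point x, -y, -z); pixel columns grow to the right and rows downward; lengths in m; the calibration is good to about 2 mm. A picture is of the moment at which its call begins: read the wrist's pose just before it. get_calibration takes no time and is no camera call.
- workorder.hand_in(): hands the job in, once; it reports no verdict.
The state is a dict: "time_s": time; "joint_positions": joint angles; "joint_velocities": joint speeds; "joint_efforts": joint torques, N m; "ee_pos": TCP position; "orientation": TCP orientation; "force": force on the tool from outside, world axes, zero at the start; "wrist_torque": the same for the moment, N m; "grip_width": opening from 0.0 (shut) to 1.0 (fully open).
Only numpy, scipy, OpenCV 4.12 (cv2) and the standard library are available. Lean on these libraries where they do the work, as an engineer would, in place of code of your own. Each camera call takes 0.05 s, during which the arm holds its last target. There are 200 camera calls.

## Task

Open the returned coolant header tank for inspection: turn its pressure cap anticlockwise, without pressing on it, until you feel the first stop, and keep it lightly against the stop for two seconds so that the tank can vent; then press the cap down against its spring, turn it on past the stop until it is free, and lift it off. Stand the cap grip-up in the middle of the round steel parts dish, without dropping it, and let go. Use no more force on the stop and the neck than it takes, and leave the other things on the bench where they are.

Things in the scene. Friction and masses are not known exactly. Their poses are not given: they have to be found in the camera images.
- tank: Welded aluminium coolant header tank (box 95 x 140 x 75 mm) bolted to a plywood board 140 x 200 mm, which stands fast on the bench. Origin at bench level under the middle of the board; y along the tank's length, z up. The tank top is 95 mm, the filler rim 121 mm above the bench. In its left end a hose barb, on its front a sight tube.
- neck: Aluminium filler neck on the tank top, flange 58 mm across. Origin in the middle of its rim, z up along the cap's turning axis, x along the cap's grip bar when shut. Anticlockwise angle of the bar from x, seen from above: shut 0 to 0.12 rad; first stop at 0.43 to 0.88, different for every neck and hidden under the cap (feel for it); cap free from 1.45 on; end stop 1.67.
- stops: The two safety stops, 3 mm humps under the neck's flange that catch the cap's lugs. The pose given is only that of the neck they are crimped to (origin and axes as the neck's); the angle they are set at is not measured.
- cap: Black bayonet pressure cap, loose, 66 mm across, 0.13 kg. Origin on its axis, level with the neck's rim while it is locked; z up, x along the grip bar. Flat top 8 mm above the origin, skirt to 7 mm below it. The grip bar on top is 56 mm long (x), 13 mm thick (y) and reaches from 8 to 32 mm above the origin. Turning it while locked takes about 0.1 N m.
- cap_grip (a point): Middle of the cap's grip bar, half-way up it, 19.5 mm above the cap's origin; axes as the cap's.
- cap_foot (a point): Middle of the cap's sprung plunger disc (30 mm across), on its underside. In the locked cap it stands on the seat in the neck, 18 mm below the cap's origin, and pushes the cap up with about 6.5 N, with 9 N when pressed down 3 mm; which clears the stop (but not while it is turned hard against it); at 4.8 mm it sits on the rim. Released, it lifts the cap 5 mm; the free cap stands on it, origin 23 mm up.
- dish_in (a point): Middle of the inner floor of the round stainless parts dish, which stands fast on the bench left or right of the tank: floor 132 mm across and 7 mm above the bench, rim 150 mm across and 28 mm above the bench.
- stapler_mid (a point): Middle of the loose desk stapler, 152 x 38 x 56 mm, on the other side of the tank from the dish; to be left alone.
- cutter_mid (a point): Middle of the loose box cutter, 156 mm long, 18 mm thick, lying behind the tank; to be left alone.
- can_mid (a point): Middle of the loose drink can, 53 mm across, 133 mm high, standing near the right front corner of the bench; to be left alone.

How it is judged:
By the outcome, as a careful person would: the job done as asked, in the order asked, and still so for the second after the job is handed in, with the robot touching nothing.
It also fails if it takes over 72 s, if anything falls off the work surface, if the arm or the gripper's body presses on something with over 40 N, if the wrist force passes 120 N, or if a joint passes its speed limit or range.

## Working session

There is one attempt and no reset: what is moved stays moved. The work goes in short steps, Python scripts to look and compute and a tool call to move; the robot and the scene stay as the last step left them, time stands still between calls to the robot, and variables do not carry over. Pictures are saved under pics/ and viewed, about 8 in all and at most 12, crops included, and the job is handed in when it is done.

Besides the shell and the picture viewer there is one more tool, called after "Call:" as name(argument=value, ...) on one line, values as JSON. carry_out: Moves the arm, as the interface text tells. Its arguments: {"type":"object","properties":{"increments":{"type":"array","items":{"type":"object","properties":{"translation":{"type":"array","items":{"type":"number"}},"delta_rot":{"type":"array","items":{"type":"number"}}}}},"jaw":{"type":"number"},"force":{"type":"number"}},"required":["increments"]}

```bash
ls; mkdir -p pics; cat > h.py <<'E'
import numpy as np, cv2
from scipy.spatial.transform import Rotation as R
from bench import sensors, vision, workorder, env
def tool(s=None):
    s=s or sensors.state(); q=s["orientation"]; T=np.eye(4)
    T[:3,:3]=R.from_quat([q[1],q[2],q[3],q[0]]).as_matrix(); T[:3,3]=s["ee_pos"]; return T
def cam(name):
    T=tool(); im,d=vision.read_camera(name); c=vision.get_calibration(name)
    M=np.array(c["world_from_camera"]) if "world_from_camera" in c else T@np.array(c["tool_from_camera"])
    f=im.shape[0]/2/np.tan(np.radians(c["fov_y"])/2)
    return im,d,dict(M=M,f=f,cx=c["cx"],cy=c["cy"],k1=c["k1"])
def rays(c,uv):
    K=np.array([[c["f"],0,c["cx"]],[0,c["f"],c["cy"]],[0,0,1.]])
    p=cv2.undistortPoints(np.array(uv,float).reshape(-1,1,2),K,np.array([c["k1"],0,0,0,0.])).reshape(-1,2)
    d=np.c_[p[:,0],-p[:,1],-np.ones(len(p))]
    return c["M"][:3,3],d@c["M"][:3,:3].T      # unit optical depth
def onz(c,uv,z):
    o,d=rays(c,uv); return o+d*((z-o[2])/d[:,2])[:,None]
def pts(c,d):
    v,u=np.mgrid[:d.shape[0],:d.shape[1]]; o,r=rays(c,np.c_[u.ravel(),v.ravel()])
    P=o+r*d.ravel()[:,None]; P[d.ravel()==0]=np.nan; return P.reshape(d.shape+(3,))
def save(im,n): cv2.imwrite("pics/"+n,cv2.cvtColor(im,cv2.COLOR_RGB2BGR))
E
python3 - <<'E'
from h import *
s=sensors.state(); print(s, env.grip_depth); print(tool().round(3))
for n in("top","side"):
    im,d,c=cam(n); save(im,n+"0.png"); np.savez("pics/%s0.npz"%n,im=im,d=d); print(n,c)
E
```

```text
pics
{'time_s': 0.0, 'joint_positions': array([ 1.0537794 ,  0.33391614,  0.03990307,  1.46633036, -0.01340944,
        1.34332357, -0.05850121]), 'joint_velocities': array([-0.00080584, -0.00089498,  0.00076885,  0.00071135,  0.00085479,
        0.00118791,  0.00136941]), 'joint_efforts': array([ 6.96728130e-04, -6.58549404e+01,  1.36610080e+00, -4.05572927e+01,
        1.69451855e-02,  1.22793327e-02,  5.04924870e-06]), 'ee_pos': array([ 0.26350587, -0.59365334,  0.23038939]), 'orientation': array([ 0.14646611, -0.14679678,  0.69231803, -0.6911542 ]), 'force': array([ 0.25808645, -0.73154729,  0.07103842]), 'wrist_torque': array([-0.02641774, -0.00243339,  0.00133296]), 'grip_width': 0.9999881347875547} -0.0187
[[-0.914 -0.001  0.406  0.264]
 [-0.406  0.002 -0.914 -0.594]
 [ 0.    -1.    -0.002  0.23 ]
 [ 0.     0.     0.     1.   ]]
top {'M': array([[-2.45441366e-02,  9.83186040e-01, -1.80949708e-01,
         3.56512324e-01],
       [-9.99689960e-01, -2.48974437e-02,  3.18916561e-04,
        -6.42052468e-02],
       [-4.19163085e-03,  1.80901434e-01,  9.83492299e-01,
         1.34109890e+00],
       [ 0.00000000e+00,  0.00000000e+00,  0.00000000e+00,
         1.00000000e+00]]), 'f': np.float64(384.12134921691325), 'cx': 280.39788922086296, 'cy': 207.1432223964666, 'k1': -0.06702468897207013}
side {'M': array([[ 0.95617358,  0.14411645, -0.2548775 ,  0.20743614],
       [-0.29275888,  0.48522555, -0.82392257, -1.28209781],
       [ 0.00493228,  0.86243064,  0.50615122,  0.85156012],
       [ 0.        ,  0.        ,  0.        ,  1.        ]]), 'f': np.float64(464.2997018692395), 'cx': 281.168929746305, 'cy': 206.00797244163903, 'k1': -0.15606947978576355}
```

View pics/top0.png

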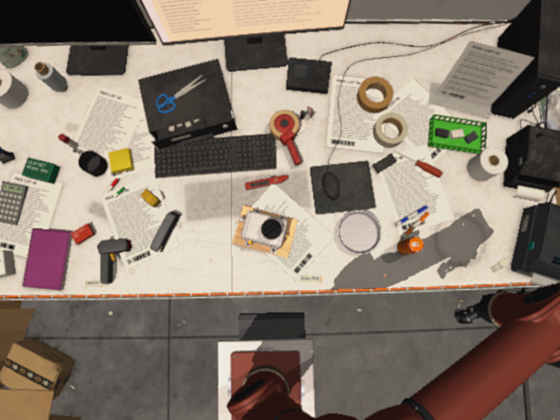

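View pics/side0.png

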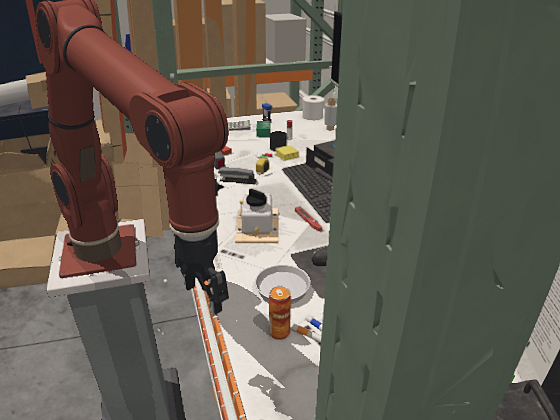

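Top view: tank at about (265,231) with the black cap at (271,230), dish at (358,231) on the right, stapler at (165,230), cutter at (267,182), can at (411,243). The side view agrees, though a green post near the camera hides part of it.

```bash
python3 - <<'E'
from h import *
for n in("top","side"):
    z=np.load("pics/%s0.npz"%n); im,d=z["im"],z["d"]
    c=vision.get_calibration(n); c=dict(M=np.array(c["world_from_camera"]),f=210/np.tan(np.radians(c["fov_y"])/2),cx=c["cx"],cy=c["cy"],k1=c["k1"])
    P=pts(c,d); g=im.max(2)
    near=(abs(P[...,0]-.45)<.15)&(abs(P[...,1]+.04)<.12)
    for lo,hi in((.11,.137),(.142,.165)):
        m=near&(P[...,2]>lo)&(P[...,2]<hi)&(g<80); q=P[m]
        print(n,lo,m.sum(), q.mean(0).round(4),np.ptp(q,axis=0).round(3))
        if m.sum()>5:
            w,v=np.linalg.eigh(np.cov(q[:,:2].T)); print(" axis",np.degrees(np.arctan2(v[1,1],v[0,1])).round(1),np.sqrt(w))
    if n=="top":
        print("bench z",np.nanmedian(P[235:245,310:320,2]))
        print("dish",onz(c,[[358,231]],.028), "can",P[243,411],"stapler",P[230,165],"cutter",P[182,267])
        m=near&(abs(P[...,2]-.095)<.008); q=P[m][:,:2].astype(np.float32); print("tank top",cv2.minAreaRect(q))
        hsv=cv2.cvtColor(im,cv2.COLOR_RGB2HSV)
        # dish rim
        m=(abs(P[...,0]-.45)<.2)&(P[...,1]<-.15)&(P[...,1]>-.36)&(abs(P[...,2]-.026)<.007)
        q=P[m][:,:2].astype(np.float32); print("dish rim",len(q),cv2.minEnclosingCircle(q))
        # obstacles tall near workspace
        for zt in(.1,.2,.3):
            m=(P[...,2]>zt)&(P[...,0]>.2)&(P[...,0]<.9)&(abs(P[...,1])<.8); q=P[m]
            print(zt,m.sum(),q.min(0).round(2) if m.any() else'',q.max(0).round(2) if m.any() else '')
        save(cv2.resize(im[195:270,225:400],None,fx=4,fy=4,interpolation=cv2.INTER_CUBIC),"crop_top.png")
E
```

```text
top 0.11 224 [ 0.5108 -0.0341  0.1294] [0.061 0.061 0.013]
 axis -145.2 [0.01573744 0.01820674]
top 0.142 80 [ 0.5093 -0.0326  0.1514] [0.039 0.047 0.014]
 axis 127.8 [0.00400069 0.01639462]
bench z 0.0017450446238477246
dish [[ 0.50782642 -0.32975069  0.028     ]] can [ 0.45297816 -0.47527188  0.1324712 ] stapler [0.52398771 0.32822054 0.05675132] cutter [ 0.69288833 -0.01920838  0.01368866]
tank top ((0.5126912593841553, -0.0078117698431015015), (0.13946452736854553, 0.10239539295434952), 74.51176452636719)
dish rim 167 ((0.5419806241989136, -0.2895145118236542), 0.1262960284948349)
0.1 7045 [ 0.2 -0.8  0.1] [0.9  0.39 0.68]
0.2 6159 [ 0.2  -0.66  0.24] [ 0.33 -0.37  0.68]
0.3 6089 [ 0.2  -0.65  0.3 ] [ 0.33 -0.37  0.68]
side 0.11 171 [ 0.5037 -0.051   0.1281] [0.062 0.056 0.023]
 axis 144.3 [0.01112387 0.01719192]
side 0.142 71 [ 0.5104 -0.0387  0.1494] [0.038 0.05  0.014]
 axis 127.3 [0.00328268 0.01675381]
```

View pics/crop_top.png

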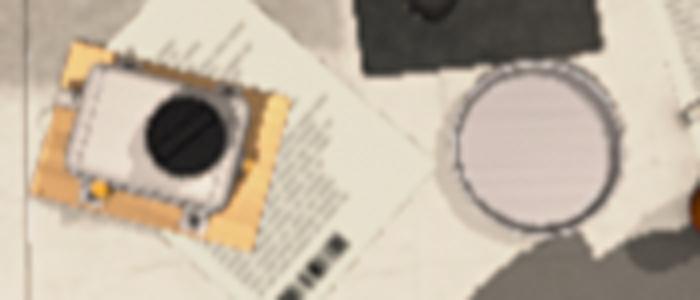

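```bash
cat >> h.py <<'E'
def delta(p,ang,s=None):
    "tool-frame shift and rotvec (deg) to TCP p, pointing down, jaw axis at ang deg"
    T=tool(s); a=np.radians(ang); z=np.array([np.cos(a),np.sin(a),0]); y=np.array([0,0,-1.]); x=np.cross(y,z)
    G=np.c_[x,y,z]
    t=T[:3,:3].T@(np.array(p)-T[:3,3]); r=R.from_matrix(T[:3,:3].T@G).as_rotvec(degrees=True)
    print("t",t.round(4),"rot",r.round(2)); return t,r
def st():
    s=sensors.state(); T=tool(s)
    print("t%.2f"%s["time_s"],"p",s["ee_pos"].round(4),"jawang %.2f"%np.degrees(np.arctan2(T[1,2],T[0,2])),"tilt",T[:2,1].round(4),"F",s["force"].round(2),"M",s["wrist_torque"].round(3),"g %.3f"%s["grip_width"],"q7 %.2f"%s["joint_positions"][6])
E
python3 - <<'E'
from h import *
delta([.49,-.04,.30],-142.4); print(vision.get_calibration("wrist"))
E
```

```text
t [-0.4316 -0.0689 -0.4143] rot [6.000e-02 7.633e+01 6.000e-02]
{'fov_y': 58.148197500022896, 'cx': 278.33765695258705, 'cy': 206.54628062564888, 'k1': -0.08322555532775588, 'tool_from_camera': array([[-1.19598630e-03, -9.57903360e-01, -2.87088355e-01,
        -7.28877800e-02],
       [-6.53180134e-04,  2.87089247e-01, -9.57903616e-01,
        -1.43087675e-01],
       [ 9.99999071e-01, -9.58119192e-04, -9.69038251e-04,
         2.09623651e-04],
       [ 0.00000000e+00,  0.00000000e+00,  0.00000000e+00,
         1.00000000e+00]])}
```

Call:
carry_out(increments=[{"translation": [-0.02, -0.03, -0.02], "delta_rot": [0, 4, 0]}, {"translation": [-0.06, -0.05, -0.055], "delta_rot": [0, 12, 0]}, {"translation": [-0.1, -0.06, -0.095], "delta_rot": [0, 20, 0]}, {"translation": [-0.14, -0.069, -0.135], "delta_rot": [0, 28, 0]}, {"translation": [-0.18, -0.069, -0.175], "delta_rot": [0, 36, 0]}, {"translation": [-0.22, -0.069, -0.215], "delta_rot": [0, 44, 0]}, {"translation": [-0.26, -0.069, -0.25], "delta_rot": [0, 52, 0]}, {"translation": [-0.3, -0.069, -0.29], "delta_rot": [0, 60, 0]}, {"translation": [-0.34, -0.069, -0.33], "delta_rot": [0, 68, 0]}, {"translation": [-0.38, -0.069, -0.37], "delta_rot": [0, 76.3, 0]}], jaw=40)

```text
time_s: 1.35
ee_pos: [0.461, -0.0997, 0.2999]
orientation: [-0.314, 0.313, 0.634, -0.634]
force: [0.6, -1.0, -0.0]
grip_width: 0.39
```

```bash
python3 -c "
from h import *
st(); delta([.51,-.034,.25],-142.4)"
```

```text
t1.35 p [ 0.461  -0.0997  0.2999] jawang -142.65 tilt [-0.0008  0.0011] F [ 0.65 -0.96 -0.04] M [-0.01  -0.075  0.015] g 0.390 q7 -2.35
t [ 0.0224  0.0499 -0.0789] rot [ 0.   -0.25  0.08]
```

Call:
carry_out(increments=[{"translation": [0.011, 0.02, -0.04], "delta_rot": [0, -0.2, 0]}, {"translation": [0.0224, 0.05, -0.0789], "delta_rot": [0, -0.25, 0]}, {"translation": [0.0224, 0.05, -0.0789], "delta_rot": [0, -0.25, 0]}, {"translation": [0.0224, 0.05, -0.0789], "delta_rot": [0, -0.25, 0]}])

```text
time_s: 1.85
ee_pos: [0.5098, -0.0344, 0.2498]
orientation: [-0.313, 0.312, 0.635, -0.634]
force: [-0.0, -0.9, 0.8]
grip_width: 0.404
```

```bash
python3 - <<'E'
from h import *
st(); im,d,c=cam("wrist"); st(); save(im,"w1.png"); P=pts(c,d); g=im.max(2)
np.savez("pics/w1.npz",im=im,d=d,**c)
near=(np.hypot(P[...,0]-.51,P[...,1]+.034)<.05)
for lo,hi in((.122,.137),(.146,.165)):
    m=near&(P[...,2]>lo)&(P[...,2]<hi)&(g<90); q=P[m]
    (x,y),w,a=cv2.minAreaRect(q[:,:2].astype(np.float32))
    print(lo,m.sum(),np.median(q,axis=0).round(4),"rect",x,y,w,a,"circ",cv2.minEnclosingCircle(q[:,:2].astype(np.float32)))
E
```

```text
t1.85 p [ 0.5098 -0.0344  0.2498] jawang -142.40 tilt [-0.0015  0.001 ] F [-0.04 -0.94  0.79] M [ 0.006 -0.027  0.   ] g 0.404 q7 -2.53
t1.90 p [ 0.5099 -0.0349  0.2503] jawang -142.46 tilt [-0.0005  0.0007] F [ 0.59 -0.13 -0.32] M [-0.015 -0.022  0.05 ] g 0.402 q7 -2.53
0.122 4817 [ 0.5146 -0.036   0.1304] rect 0.5123874545097351 -0.03376441076397896 (0.06599641591310501, 0.066025011241436) 31.039976119995117 circ ((0.5121145248413086, -0.033524077385663986), 0.0338481180369854)
0.146 1536 [ 0.5135 -0.0352  0.153 ] rect 0.5121475458145142 -0.033843182027339935 (0.012679409235715866, 0.05506499111652374) 37.15419387817383 circ ((0.5122140049934387, -0.03380399942398071), 0.02777850814163685)
```

View pics/w1.png

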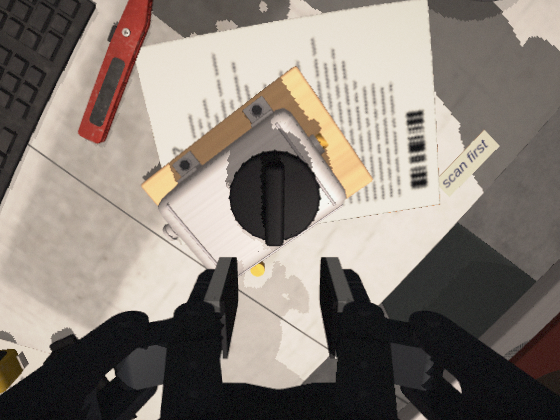

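Wrist view: cap at about (275,197), with the bar running vertically and nearly centred between the fingers. I'll go lower and measure again.

Call:
carry_out(increments=[{"translation": [0.0012, 0.03, -0.0025], "delta_rot": [0, 0.4, 0]}, {"translation": [0.0012, 0.07, -0.0025], "delta_rot": [0, 0.4, 0]}, {"translation": [0.0012, 0.08, -0.0025], "delta_rot": [0, 0.4, 0]}, {"translation": [0.0012, 0.08, -0.0025], "delta_rot": [0, 0.4, 0]}, {"translation": [0.0012, 0.08, -0.0025], "delta_rot": [0, 0.4, 0]}])

```text
time_s: 2.52
ee_pos: [0.5121, -0.0327, 0.1721]
orientation: [-0.314, 0.315, 0.634, -0.633]
force: [-0.6, 0.5, 0.3]
grip_width: 0.399
```

```bash
python3 - <<'E'
from h import *
st(); im,d,c=cam("wrist"); P=pts(c,d); g=im.max(2)
near=(np.hypot(P[...,0]-.512,P[...,1]+.034)<.04)
for lo,hi in((.122,.137),(.148,.16)):
    m=near&(P[...,2]>lo)&(P[...,2]<hi)&(g<90); q=P[m]
    (x,y),w,a=cv2.minAreaRect(q[:,:2].astype(np.float32))
    print(lo,m.sum(),np.median(q,axis=0).round(4),"rect",x,y,w,a,"circ",cv2.minEnclosingCircle(q[:,:2].astype(np.float32)))
print([sensors.state()["force"].round(2) for _ in range(3)])
delta([.5122,-.0338,.133],-142.85)
E
```

```text
t2.52 p [ 0.5121 -0.0327  0.1721] jawang -142.89 tilt [0.0019 0.0003] F [-0.62  0.45  0.31] M [ 0.039 -0.006  0.075] g 0.399 q7 -2.57
0.122 8370 [ 0.5156 -0.0378  0.1304] rect 0.5130696296691895 -0.03389476239681244 (0.0659550204873085, 0.06474463641643524) 89.61180114746094 circ ((0.5122911930084229, -0.03354736045002937), 0.03367914259433746)
0.148 2974 [ 0.5139 -0.0358  0.153 ] rect 0.5122808814048767 -0.033622659742832184 (0.012889719568192959, 0.05537152290344238) 37.81905746459961 circ ((0.5129910111427307, -0.0332014337182045), 0.027923326939344406)
[array([ 0.41, -0.42, -0.71]), array([ 0.41, -0.42, -0.71]), array([ 0.41, -0.42, -0.71])]
t [-0.001   0.039   0.0007] rot [ 0.1  -0.03 -0.05]
```

Call:
carry_out(increments=[{"translation": [-0.0005, 0.015, 0.0005], "delta_rot": [0, -0.2, 0]}, {"translation": [-0.0005, 0.028, 0.0005], "delta_rot": [0, -0.2, 0]}, {"translation": [-0.0005, 0.039, 0.0005], "delta_rot": [0, -0.2, 0]}, {"translation": [-0.0005, 0.039, 0.0005], "delta_rot": [0, -0.2, 0]}, {"translation": [-0.0005, 0.039, 0.0005], "delta_rot": [0, -0.2, 0]}])

```text
time_s: 3.2
ee_pos: [0.5122, -0.0332, 0.1331]
orientation: [-0.313, 0.314, 0.634, -0.633]
force: [-0.5, 0.6, 0.4]
grip_width: 0.401
```

```bash
python3 - <<'E'
from h import *
st(); im,d,c=cam("wrist"); save(im,"w2.png");st()
E
```

```text
t3.20 p [ 0.5122 -0.0332  0.1331] jawang -142.67 tilt [0.002  0.0004] F [-0.46  0.6   0.43] M [ 0.049  0.009 -0.006] g 0.401 q7 -2.58
t3.25 p [ 0.5124 -0.0332  0.1333] jawang -142.67 tilt [0.0025 0.0003] F [-1.57 -0.33  0.06] M [ 0.024  0.028 -0.017] g 0.399 q7 -2.58
```

View pics/w2.png

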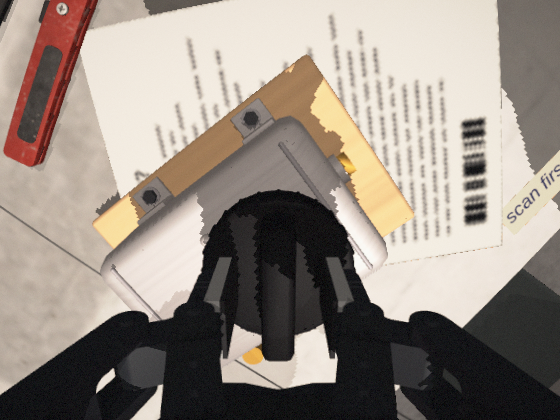

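The bar, at about (278,290), sits centrally between the pads. Closing the jaws.

Call:
carry_out(increments=[{"translation": [0, 0, 0], "delta_rot": [0, 0, 0]}, {"translation": [0, 0, 0], "delta_rot": [0, 0, 0]}, {"translation": [0, 0, 0], "delta_rot": [0, 0, 0]}, {"translation": [0, 0, 0], "delta_rot": [0, 0, 0]}, {"translation": [0, 0, 0], "delta_rot": [0, 0, 0]}], jaw=0, force=45)

```text
time_s: 3.88
ee_pos: [0.5126, -0.0333, 0.1338]
orientation: [-0.313, 0.315, 0.634, -0.633]
force: [-0.7, -0.2, 5.9]
grip_width: 0.139
```

```bash
python3 -c "
from h import *
st()"
```

```text
t3.88 p [ 0.5126 -0.0333  0.1338] jawang -142.68 tilt [0.0032 0.0001] F [-0.66 -0.18  5.86] M [-0.02   0.314 -0.035] g 0.139 q7 -2.58
```

Call:
carry_out(increments=[{"translation": [0, -0.0004, 0], "delta_rot": [0, 0, 0]}, {"translation": [0, -0.0004, 0], "delta_rot": [0, 0, 0]}])

```text
time_s: 4.12
ee_pos: [0.5126, -0.0332, 0.1339]
orientation: [-0.313, 0.315, 0.634, -0.633]
force: [1.7, 0.0, -1.8]
grip_width: 0.142
```

```bash
python3 -c "
from h import *
st()"
```

```text
t4.12 p [ 0.5126 -0.0332  0.1339] jawang -142.67 tilt [0.003  0.0002] F [ 1.74  0.05 -1.78] M [ 0.013 -0.18   0.017] g 0.142 q7 -2.58
```

Call:
carry_out(increments=[{"translation": [0, 0, 0], "delta_rot": [0, -2, 0]}, {"translation": [0, 0, 0], "delta_rot": [0, -4, 0]}, {"translation": [0, 0, 0], "delta_rot": [0, -6, 0]}, {"translation": [0, 0, 0], "delta_rot": [0, -8, 0]}, {"translation": [0, 0, 0], "delta_rot": [0, -10, 0]}, {"translation": [0, 0, 0], "delta_rot": [0, -12, 0]}, {"translation": [0, 0, 0], "delta_rot": [0, -14, 0]}, {"translation": [0, 0, 0], "delta_rot": [0, -14, 0]}])

```text
time_s: 5.12
ee_pos: [0.5125, -0.0332, 0.1339]
orientation: [-0.233, 0.235, 0.668, -0.667]
force: [-0.5, -0.4, -0.7]
grip_width: 0.141
```

```bash
python3 -c "
from h import *
st()"
```

```text
t5.12 p [ 0.5125 -0.0332  0.1339] jawang -128.63 tilt [0.003  0.0003] F [-0.52 -0.44 -0.71] M [0.057 0.022 0.043] g 0.141 q7 -2.34
```

Call:
carry_out(increments=[{"translation": [0, 0, 0], "delta_rot": [0, -1.5, 0]}, {"translation": [0, 0, 0], "delta_rot": [0, -3, 0]}, {"translation": [0, 0, 0], "delta_rot": [0, -4.5, 0]}, {"translation": [0, 0, 0], "delta_rot": [0, -6, 0]}, {"translation": [0, 0, 0], "delta_rot": [0, -7, 0]}])

```text
time_s: 5.75
ee_pos: [0.5125, -0.0333, 0.1339]
orientation: [-0.191, 0.193, 0.681, -0.68]
force: [1.0, 0.0, -0.8]
grip_width: 0.135
```

```bash
python3 -c "
from h import *
st()"
```

```text
t5.75 p [ 0.5125 -0.0333  0.1339] jawang -121.56 tilt [0.003  0.0002] F [ 0.99  0.03 -0.82] M [ 0.058 -0.049 -0.091] g 0.135 q7 -2.22
```

Call:
carry_out(increments=[{"translation": [0, 0, 0], "delta_rot": [0, -1, 0]}, {"translation": [0, 0, 0], "delta_rot": [0, -2, 0]}, {"translation": [0, 0, 0], "delta_rot": [0, -3, 0]}])

```text
time_s: 6.12
ee_pos: [0.5125, -0.0333, 0.1339]
orientation: [-0.173, 0.175, 0.686, -0.685]
force: [-0.3, -0.1, -0.0]
grip_width: 0.14
```

```bash
python3 -c "
from h import *
st()"
```

```text
t6.12 p [ 0.5125 -0.0333  0.1339] jawang -118.49 tilt [0.003  0.0002] F [-0.28 -0.11 -0.01] M [ 0.085 -0.021 -0.035] g 0.140 q7 -2.17
```

Call:
carry_out(increments=[{"translation": [0, 0, 0], "delta_rot": [0, -1, 0]}, {"translation": [0, 0, 0], "delta_rot": [0, -2, 0]}])

```text
time_s: 6.38
ee_pos: [0.5125, -0.0333, 0.1339]
orientation: [-0.161, 0.163, 0.689, -0.688]
force: [0.1, 0.3, -0.3]
grip_width: 0.137
```

```bash
python3 -c "
from h import *
st()"
```

```text
t6.38 p [ 0.5125 -0.0333  0.1339] jawang -116.43 tilt [0.003  0.0003] F [ 0.07  0.34 -0.26] M [ 0.17  -0.009 -0.155] g 0.137 q7 -2.13
```

Call:
carry_out(increments=[{"translation": [0, 0, 0], "delta_rot": [0, -1, 0]}, {"translation": [0, 0, 0], "delta_rot": [0, -2, 0]}])

```text
time_s: 6.62
ee_pos: [0.5125, -0.0332, 0.1339]
orientation: [-0.148, 0.15, 0.692, -0.691]
force: [0.3, 0.2, -0.5]
grip_width: 0.139
```

```bash
python3 -c "
from h import *
st()"
```

```text
t6.62 p [ 0.5125 -0.0332  0.1339] jawang -114.35 tilt [0.003  0.0003] F [ 0.32  0.24 -0.49] M [ 0.124  0.001 -0.116] g 0.139 q7 -2.09
```

Call:
carry_out(increments=[{"translation": [0, 0, 0], "delta_rot": [0, -1, 0]}, {"translation": [0, 0, 0], "delta_rot": [0, -2, 0]}])

```text
time_s: 6.88
ee_pos: [0.5126, -0.0331, 0.1339]
orientation: [-0.136, 0.138, 0.694, -0.693]
force: [1.2, 1.6, 0.2]
grip_width: 0.138
```

```bash
python3 -c "
from h import *
st()"
```

```text
t6.88 p [ 0.5126 -0.0331  0.1339] jawang -112.29 tilt [0.003  0.0005] F [1.21 1.59 0.2 ] M [ 0.294 -0.004 -0.308] g 0.138 q7 -2.06
```

Call:
carry_out(increments=[{"translation": [0, 0, 0], "delta_rot": [0, -0.6, 0]}, {"translation": [0, 0, 0], "delta_rot": [0, -0.6, 0]}])

```text
time_s: 7.12
ee_pos: [0.5126, -0.033, 0.1339]
orientation: [-0.132, 0.134, 0.695, -0.694]
force: [0.6, 1.0, -0.1]
grip_width: 0.136
```

```bash
python3 -c "
from h import *
st()"
```

```text
t7.12 p [ 0.5126 -0.033   0.1339] jawang -111.69 tilt [0.003  0.0006] F [ 0.56  1.05 -0.11] M [ 0.285 -0.088 -0.32 ] g 0.136 q7 -2.05
```

Call:
carry_out(increments=[{"translation": [0, 0, 0], "delta_rot": [0, -0.8, 0]}, {"translation": [0, 0, 0], "delta_rot": [0, -0.8, 0]}])

```text
time_s: 7.38
ee_pos: [0.5126, -0.033, 0.1339]
orientation: [-0.127, 0.129, 0.696, -0.695]
force: [-0.3, 0.6, -0.3]
grip_width: 0.137
```

```bash
python3 - <<'E'
from h import *
st(); im,d,c=cam("wrist"); save(im,"w3.png"); st()
P=pts(c,d); g=im.max(2)
m=(np.hypot(P[...,0]-.512,P[...,1]+.034)<.04)&(P[...,2]>.148)&(P[...,2]<.16)&(g<90); q=P[m]
print(m.sum(),cv2.minAreaRect(q[:,:2].astype(np.float32)))
E
```

```text
t7.38 p [ 0.5126 -0.033   0.1339] jawang -110.89 tilt [0.0031 0.0007] F [-0.33  0.56 -0.33] M [ 0.255 -0.059 -0.568] g 0.137 q7 -2.03
t7.42 p [ 0.5126 -0.0331  0.1339] jawang -110.90 tilt [0.0031 0.0007] F [-0.07  0.89  0.01] M [ 0.326 -0.029 -0.482] g 0.140 q7 -2.03
5583 ((0.5141716003417969, -0.031669504940509796), (0.036164846271276474, 0.05360814929008484), 44.76095199584961)
```

Torque is rising while the cap holds still, so this is the first stop. I'll ease back to a light load and hold.

Call:
carry_out(increments=[{"translation": [0, 0, 0], "delta_rot": [0, 0.6, 0]}, {"translation": [0, 0, 0], "delta_rot": [0, 0.6, 0]}])

```text
time_s: 7.68
ee_pos: [0.5126, -0.033, 0.1339]
orientation: [-0.131, 0.133, 0.695, -0.694]
force: [-0.3, 2.1, -0.5]
grip_width: 0.137
```

```bash
python3 -c "
from h import *
st()"
```

```text
t7.67 p [ 0.5126 -0.033   0.1339] jawang -111.50 tilt [0.0031 0.0006] F [-0.28  2.14 -0.47] M [ 0.253 -0.09  -0.277] g 0.137 q7 -2.05
```

Call:
carry_out(increments=[{"translation": [0, 0, 0], "delta_rot": [0, -0.1, 0]}, {"translation": [0, 0, 0], "delta_rot": [0, -0.1, 0]}, {"translation": [0, 0, 0], "delta_rot": [0, -0.1, 0]}, {"translation": [0, 0, 0], "delta_rot": [0, -0.1, 0]}, {"translation": [0, 0, 0], "delta_rot": [0, -0.1, 0]}, {"translation": [0, 0, 0], "delta_rot": [0, -0.1, 0]}, {"translation": [0, 0, 0], "delta_rot": [0, -0.1, 0]}, {"translation": [0, 0, 0], "delta_rot": [0, -0.1, 0]}, {"translation": [0, 0, 0], "delta_rot": [0, -0.1, 0]}, {"translation": [0, 0, 0], "delta_rot": [0, -0.1, 0]}])

```text
time_s: 8.93
ee_pos: [0.5126, -0.033, 0.1339]
orientation: [-0.13, 0.132, 0.695, -0.694]
force: [-0.1, 1.3, -0.7]
grip_width: 0.139
```

```bash
python3 -c "
from h import *
st()"
```

```text
t8.93 p [ 0.5126 -0.033   0.1339] jawang -111.40 tilt [0.0031 0.0006] F [-0.14  1.31 -0.66] M [ 0.242 -0.042 -0.334] g 0.139 q7 -2.04
```

Call:
carry_out(increments=[{"translation": [0, 0, 0], "delta_rot": [0, -0.1, 0]}, {"translation": [0, 0, 0], "delta_rot": [0, -0.1, 0]}, {"translation": [0, 0, 0], "delta_rot": [0, -0.1, 0]}, {"translation": [0, 0, 0], "delta_rot": [0, -0.1, 0]}, {"translation": [0, 0, 0], "delta_rot": [0, -0.1, 0]}, {"translation": [0, 0, 0], "delta_rot": [0, -0.1, 0]}, {"translation": [0, 0, 0], "delta_rot": [0, -0.1, 0]}, {"translation": [0, 0, 0], "delta_rot": [0, -0.1, 0]}, {"translation": [0, 0, 0], "delta_rot": [0, -0.1, 0]}, {"translation": [0, 0, 0], "delta_rot": [0, -0.1, 0]}])

```text
time_s: 10.18
ee_pos: [0.5126, -0.033, 0.1339]
orientation: [-0.13, 0.132, 0.695, -0.695]
force: [-0.2, 0.1, 0.1]
grip_width: 0.137
```

```bash
python3 -c "
from h import *
st()"
```

```text
t10.18 p [ 0.5126 -0.033   0.1339] jawang -111.30 tilt [0.0031 0.0006] F [-0.24  0.15  0.05] M [ 0.207 -0.06  -0.416] g 0.137 q7 -2.04
```

Call:
carry_out(increments=[{"translation": [0, 0, 0], "delta_rot": [0, 1.2, 0]}, {"translation": [0, 0, 0], "delta_rot": [0, 2.5, 0]}, {"translation": [0, 0.001, 0], "delta_rot": [0, 2.5, 0]}, {"translation": [0, 0.002, 0], "delta_rot": [0, 2.5, 0]}, {"translation": [0, 0.003, 0], "delta_rot": [0, 2.5, 0]}, {"translation": [0, 0.0037, 0], "delta_rot": [0, 2.5, 0]}, {"translation": [0, 0.0037, 0], "delta_rot": [0, 2.5, 0]}], force=65)

```text
time_s: 11.05
ee_pos: [0.5127, -0.0331, 0.1308]
orientation: [-0.145, 0.147, 0.692, -0.692]
force: [-2.5, 1.1, 8.1]
grip_width: 0.132
```

```bash
python3 -c "
from h import *
st()"
```

```text
t11.05 p [ 0.5127 -0.0331  0.1308] jawang -113.80 tilt [0.0034 0.0002] F [-2.51  1.12  8.13] M [0.159 0.649 0.006] g 0.132 q7 -2.09
```

Call:
carry_out(increments=[{"translation": [0, 0.001, 0], "delta_rot": [0, 0, 0]}, {"translation": [0, 0.001, 0], "delta_rot": [0, 0, 0]}, {"translation": [0, 0.001, 0], "delta_rot": [0, 0, 0]}])

```text
time_s: 11.42
ee_pos: [0.5128, -0.0331, 0.1304]
orientation: [-0.145, 0.147, 0.692, -0.692]
force: [-3.6, 1.0, 7.8]
grip_width: 0.136
```

```bash
python3 -c "
from h import *
st()"
```

```text
t11.43 p [ 0.5128 -0.0331  0.1304] jawang -113.79 tilt [ 0.0036 -0.0002] F [-3.63  1.05  7.84] M [0.144 0.811 0.003] g 0.136 q7 -2.09
```

Call:
carry_out(increments=[{"translation": [0.0005, 0.0009, 0.0002], "delta_rot": [0, 0, 0]}, {"translation": [0.0005, 0.0009, 0.0002], "delta_rot": [0, -1.2, 0]}, {"translation": [0.0005, 0.0009, 0.0002], "delta_rot": [0, -2.4, 0]}, {"translation": [0.0005, 0.0009, 0.0002], "delta_rot": [0, -3.6, 0]}, {"translation": [0.0005, 0.0009, 0.0002], "delta_rot": [0, -4.8, 0]}])

```text
time_s: 12.05
ee_pos: [0.5129, -0.0331, 0.1304]
orientation: [-0.115, 0.118, 0.698, -0.697]
force: [-1.0, 2.3, 8.4]
grip_width: 0.134
```

```bash
python3 -c "
from h import *
st()"
```

```text
t12.05 p [ 0.5129 -0.0331  0.1304] jawang -108.95 tilt [ 0.0052 -0.0005] F [-0.98  2.34  8.38] M [ 0.211  0.263 -0.049] g 0.134 q7 -2.00
```

Call:
carry_out(increments=[{"translation": [0.0003, 0.0007, 0.0001], "delta_rot": [0, -2.6, 0]}, {"translation": [0.0003, 0.0007, 0.0001], "delta_rot": [0, -5.2, 0]}, {"translation": [0.0003, 0.0007, 0.0001], "delta_rot": [0, -7.8, 0]}, {"translation": [0.0003, 0.0007, 0.0001], "delta_rot": [0, -10.4, 0]}, {"translation": [0.0003, 0.0007, 0.0001], "delta_rot": [0, -13, 0]}, {"translation": [0.0003, 0.0007, 0.0001], "delta_rot": [0, -15.6, 0]}, {"translation": [0.0003, 0.0007, 0.0001], "delta_rot": [0, -18.2, 0]}, {"translation": [0.0003, 0.0007, 0.0001], "delta_rot": [0, -20.8, 0]}, {"translation": [0.0003, 0.0007, 0.0001], "delta_rot": [0, -23.4, 0]}, {"translation": [0.0003, 0.0007, 0.0001], "delta_rot": [0, -26, 0]}])

```text
time_s: 13.3
ee_pos: [0.5137, -0.033, 0.1308]
orientation: [-0.047, 0.041, -0.705, 0.706]
force: [-0.2, 0.6, 7.8]
grip_width: 0.135
```

```bash
python3 -c "
from h import *
st()"
```

```text
t13.30 p [ 0.5137 -0.033   0.1308] jawang -82.87 tilt [ 0.0076 -0.0007] F [-0.18  0.55  7.83] M [ 0.279  0.105 -0.076] g 0.135 q7 -1.56
```

```bash
python3 -c "
from h import *
delta([.5127,-.0332,.130],-70);delta([.5127,-.0332,.130],-57)"
```

```text
t [0.001  0.0008 0.0001] rot [ -0.14 -12.87  -0.41]
t [0.001  0.0008 0.0001] rot [ -0.19 -25.87  -0.4 ]
```

Call:
carry_out(increments=[{"translation": [0.0002, 0.0006, 0], "delta_rot": [0, -2.6, -0.1]}, {"translation": [0.0004, 0.0007, 0], "delta_rot": [-0.1, -5.2, -0.2]}, {"translation": [0.0006, 0.0007, 0], "delta_rot": [-0.1, -7.8, -0.3]}, {"translation": [0.0008, 0.0007, 0], "delta_rot": [-0.1, -10.4, -0.4]}, {"translation": [0.001, 0.0007, 0.0001], "delta_rot": [-0.14, -13, -0.4]}, {"translation": [0.001, 0.0007, 0.0001], "delta_rot": [-0.15, -15.6, -0.4]}, {"translation": [0.001, 0.0007, 0.0001], "delta_rot": [-0.16, -18.2, -0.4]}, {"translation": [0.001, 0.0007, 0.0001], "delta_rot": [-0.17, -20.8, -0.4]}])

```text
time_s: 14.3
ee_pos: [0.5138, -0.0332, 0.1311]
orientation: [-0.172, 0.17, -0.686, 0.686]
force: [0.9, 0.5, 7.6]
grip_width: 0.138
```

```bash
python3 -c "
from h import *
st()"
```

```text
t14.30 p [ 0.5138 -0.0332  0.1311] jawang -61.98 tilt [ 0.0025 -0.0003] F [0.85 0.5  7.57] M [ 0.146 -0.004 -0.052] g 0.138 q7 -1.20
```

Call:
carry_out(increments=[{"translation": [0, 0.0006, 0], "delta_rot": [0, -1.5, 0]}, {"translation": [0, 0.0006, 0], "delta_rot": [0, -3, 0]}, {"translation": [0, 0.0006, 0], "delta_rot": [0, -4.5, 0]}])

```text
time_s: 14.68
ee_pos: [0.514, -0.0329, 0.1312]
orientation: [-0.199, 0.197, -0.678, 0.679]
force: [-2.6, 1.7, 7.4]
grip_width: 0.133
```

```bash
python3 -c "
from h import *
st()"
```

```text
t14.68 p [ 0.514  -0.0329  0.1312] jawang -57.43 tilt [ 0.0031 -0.0002] F [-2.61  1.74  7.39] M [ 0.549  0.71  -0.218] g 0.133 q7 -1.12
```

Call:
carry_out(increments=[{"translation": [0, -0.001, 0], "delta_rot": [0, 1, 0]}, {"translation": [0, -0.002, 0], "delta_rot": [0, 1.5, 0]}, {"translation": [0, -0.003, 0], "delta_rot": [0, 1.5, 0]}, {"translation": [0, -0.004, 0], "delta_rot": [0, 1.5, 0]}, {"translation": [0, -0.005, 0], "delta_rot": [0, 1.5, 0]}])

```text
time_s: 15.3
ee_pos: [0.514, -0.0329, 0.1362]
orientation: [-0.19, 0.188, -0.681, 0.682]
force: [-1.1, 0.3, 2.0]
grip_width: 0.13
```

```bash
python3 -c "
from h import *
st()"
```

```text
t15.30 p [ 0.514  -0.0329  0.1362] jawang -58.93 tilt [ 0.0031 -0.0001] F [-1.15  0.31  2.02] M [ 0.245  0.168 -0.073] g 0.130 q7 -1.15
```

Call:
carry_out(increments=[{"translation": [0, -0.002, 0], "delta_rot": [0, 0, 0]}, {"translation": [0, -0.004, 0], "delta_rot": [0, 0, 0]}, {"translation": [0, -0.006, 0], "delta_rot": [0, 0, 0]}, {"translation": [0, -0.006, 0], "delta_rot": [0, 0, 0]}])

```text
time_s: 15.8
ee_pos: [0.514, -0.033, 0.1422]
orientation: [-0.19, 0.188, -0.681, 0.682]
force: [-0.7, 0.2, -1.4]
grip_width: 0.138
```

```bash
python3 -c "
from h import *
st()"
```

```text
t15.80 p [ 0.514  -0.033   0.1422] jawang -58.93 tilt [ 0.0031 -0.0002] F [-0.67  0.24 -1.36] M [ 0.003 -0.012 -0.061] g 0.138 q7 -1.14
```

Weight is only the cap's own (1.4 N), so it is free. Next I'll lift it and locate the dish.

Call:
carry_out(increments=[{"translation": [0, -0.01, 0], "delta_rot": [0, 0, 0]}, {"translation": [0, -0.025, 0], "delta_rot": [0, 0, 0]}, {"translation": [0, -0.045, 0], "delta_rot": [0, 0, 0]}, {"translation": [0, -0.065, 0], "delta_rot": [0, 0, 0]}, {"translation": [0, -0.085, 0], "delta_rot": [0, 0, 0]}, {"translation": [0, -0.098, 0], "delta_rot": [0, 0, 0]}, {"translation": [0, -0.098, 0], "delta_rot": [0, 0, 0]}])

```text
time_s: 16.68
ee_pos: [0.5142, -0.033, 0.2414]
orientation: [-0.191, 0.188, -0.681, 0.682]
force: [-0.6, 0.1, -1.0]
grip_width: 0.132
```

```bash
python3 - <<'E'
from h import *
st(); im,d,c=cam("wrist"); save(im,"w4.png"); 
z=np.load("pics/top0.npz"); im,d=z["im"],z["d"]
c=vision.get_calibration("top"); c=dict(M=np.array(c["world_from_camera"]),f=210/np.tan(np.radians(c["fov_y"])/2),cx=c["cx"],cy=c["cy"],k1=c["k1"])
P=pts(c,d); m=(np.hypot(P[...,0]-.508,P[...,1]+.33)<.09)&(P[...,2]>.016)&(P[...,2]<.04); q=P[m][:,:2]
from scipy.optimize import least_squares
f=least_squares(lambda p:np.hypot(*(q-p[:2]).T)-p[2],[.508,-.33,.07],loss="soft_l1",f_scale=.003); print(len(q),f.x,q.min(0),q.max(0),cv2.minEnclosingCircle(q.astype(np.float32)))
fl=(np.hypot(P[...,0]-.508,P[...,1]+.33)<.05); print("floor z",np.nanmedian(P[fl][:,2]))
delta([f.x[0],f.x[1],.2],-58.9)
delta([f.x[0],f.x[1],.2],-30)
E
```

```text
t16.68 p [ 0.5142 -0.033   0.2414] jawang -58.93 tilt [ 0.0051 -0.0007] F [-0.62  0.14 -1.  ] M [-0.082  0.022  0.001] g 0.132 q7 -1.09
250 [ 0.50541074 -0.33289983  0.07190937] [ 0.43186641 -0.40853462] [ 0.57928939 -0.25971199] ((0.5048428773880005, -0.33400067687034607), 0.07627443969249725)
floor z 0.006390260613928556
t [0.162  0.0405 0.2525] rot [-0.13 -0.03 -0.17]
t [0.162  0.0405 0.2525] rot [ -0.17 -28.93  -0.13]
```

View pics/w4.png

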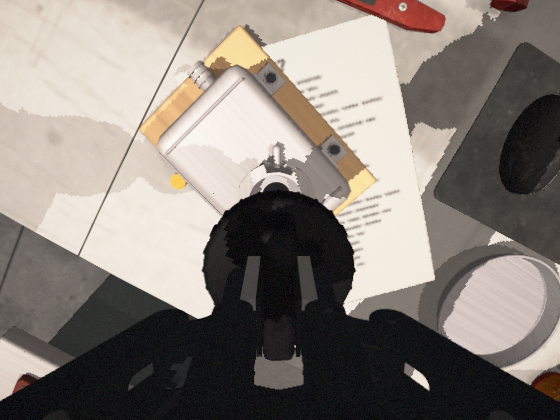

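The cap hangs in the jaws, clear of the open neck at (278,175). The dish is at (500,305). Moving across.

Call:
carry_out(increments=[{"translation": [0.012, 0, 0.018], "delta_rot": [0, 0, 0]}, {"translation": [0.03, 0, 0.045], "delta_rot": [0, 0, 0]}, {"translation": [0.05, 0, 0.078], "delta_rot": [0, 0, 0]}, {"translation": [0.072, 0.01, 0.113], "delta_rot": [0, 0, 0]}, {"translation": [0.094, 0.02, 0.148], "delta_rot": [0, 0, 0]}, {"translation": [0.116, 0.03, 0.182], "delta_rot": [-0.1, 0, -0.1]}, {"translation": [0.138, 0.04, 0.215], "delta_rot": [-0.1, 0, -0.2]}, {"translation": [0.154, 0.04, 0.24], "delta_rot": [-0.1, 0, -0.2]}, {"translation": [0.162, 0.04, 0.2525], "delta_rot": [-0.1, 0, -0.2]}, {"translation": [0.162, 0.04, 0.2525], "delta_rot": [-0.1, 0, -0.2]}])

```text
time_s: 17.98
ee_pos: [0.5052, -0.3331, 0.1999]
orientation: [0.189, -0.189, 0.681, -0.681]
force: [-0.0, 0.3, -1.1]
grip_width: 0.134
```

```bash
python3 - <<'E'
from h import *
st(); im,d,c=cam("top"); save(cv2.resize(im[170:300,280:470],None,fx=3,fy=3),"t5.png"); delta([.5054,-.3332,.06],-58.9)
im,d,c=cam("wrist"); P=pts(c,d); m=(np.hypot(P[...,0]-.505,P[...,1]+.333)<.1)&(P[...,2]>.018)&(P[...,2]<.04); q=P[m][:,:2]
from scipy.optimize import least_squares
f=least_squares(lambda p:np.hypot(*(q-p[:2]).T)-p[2],[.505,-.333,.072],loss="soft_l1",f_scale=.003); print(len(q),f.x,q.min(0),q.max(0))
save(im,"w5.png")
E
```

```text
t17.98 p [ 0.5052 -0.3331  0.1999] jawang -59.00 tilt [-0.0009  0.    ] F [-0.04  0.29 -1.09] M [-0.021  0.025  0.072] g 0.134 q7 -0.61
t [0.0009 0.1402 0.001 ] rot [ 0.03 -0.    0.02]
3180 [ 0.50623006 -0.33447978  0.07268092] [ 0.43788877 -0.41144138] [ 0.58187216 -0.25817967]
```

View pics/w5.png

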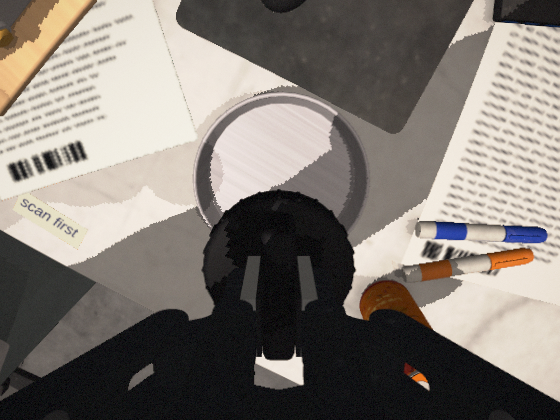

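Top and wrist fits of the dish agree to 1-2 mm: ring centre at (281,165), can at (395,305) and clear. Lowering.

Call:
carry_out(increments=[{"translation": [0, 0.015, 0.0009], "delta_rot": [0, 0, 0]}, {"translation": [0, 0.04, 0.0009], "delta_rot": [0, 0, 0]}, {"translation": [0, 0.07, 0.0009], "delta_rot": [0, 0, 0]}, {"translation": [0, 0.1, 0.0009], "delta_rot": [0, 0, 0]}, {"translation": [0, 0.125, 0.0009], "delta_rot": [0, 0, 0]}, {"translation": [0, 0.14, 0.0009], "delta_rot": [0, 0, 0]}, {"translation": [0, 0.148, 0.0009], "delta_rot": [0, 0, 0]}, {"translation": [0, 0.15, 0.0009], "delta_rot": [0, 0, 0]}, {"translation": [0, 0.15, 0.0009], "delta_rot": [0, 0, 0]}])

```text
time_s: 19.2
ee_pos: [0.5068, -0.3322, 0.0511]
orientation: [-0.19, 0.19, -0.681, 0.681]
force: [0.3, 0.2, -1.0]
grip_width: 0.133
```

```bash
python3 -c "
from h import *
st()"
```

```text
t19.20 p [ 0.5068 -0.3322  0.0511] jawang -58.84 tilt [ 0.0007 -0.0004] F [ 0.31  0.19 -1.01] M [-0.018  0.001 -0.027] g 0.133 q7 -0.66
```

Call:
carry_out(increments=[{"translation": [0, 0.001, 0], "delta_rot": [0, 0, 0]}, {"translation": [0, 0.002, 0], "delta_rot": [0, 0, 0]}, {"translation": [0, 0.003, 0], "delta_rot": [0, 0, 0]}, {"translation": [0, 0.004, 0], "delta_rot": [0, 0, 0]}, {"translation": [0, 0.004, 0], "delta_rot": [0, 0, 0]}])

```text
time_s: 19.82
ee_pos: [0.5067, -0.3322, 0.0469]
orientation: [-0.19, 0.19, -0.681, 0.681]
force: [0.5, -0.5, -0.8]
grip_width: 0.132
```

```bash
python3 -c "
from h import *
st()"
```

```text
t19.82 p [ 0.5067 -0.3322  0.0469] jawang -58.84 tilt [ 0.0005 -0.0004] F [ 0.46 -0.47 -0.75] M [ 0.02   0.027 -0.1  ] g 0.132 q7 -0.66
```

Call:
carry_out(increments=[{"translation": [0, 0.0007, 0], "delta_rot": [0, 0, 0]}, {"translation": [0, 0.0015, 0], "delta_rot": [0, 0, 0]}, {"translation": [0, 0.002, 0], "delta_rot": [0, 0, 0]}, {"translation": [0, 0.002, 0], "delta_rot": [0, 0, 0]}])

```text
time_s: 20.32
ee_pos: [0.5067, -0.3322, 0.0449]
orientation: [-0.19, 0.19, -0.681, 0.681]
force: [-0.3, 0.3, -1.2]
grip_width: 0.135
```

Call:
carry_out(increments=[{"translation": [0, 0.0005, 0], "delta_rot": [0, 0, 0]}, {"translation": [0, 0.001, 0], "delta_rot": [0, 0, 0]}, {"translation": [0, 0.001, 0], "delta_rot": [0, 0, 0]}])

```text
time_s: 20.7
ee_pos: [0.5067, -0.3322, 0.0438]
orientation: [-0.19, 0.19, -0.681, 0.681]
force: [0.1, 0.1, -1.5]
grip_width: 0.133
```

Call:
carry_out(increments=[{"translation": [0, 0.0005, 0], "delta_rot": [0, 0, 0]}, {"translation": [0, 0.001, 0], "delta_rot": [0, 0, 0]}, {"translation": [0, 0.001, 0], "delta_rot": [0, 0, 0]}])

```text
time_s: 21.08
ee_pos: [0.5067, -0.3322, 0.0428]
orientation: [-0.19, 0.19, -0.681, 0.681]
force: [0.6, -0.0, -1.7]
grip_width: 0.136
```

Call:
carry_out(increments=[{"translation": [0, 0.0005, 0], "delta_rot": [0, 0, 0]}, {"translation": [0, 0.0005, 0], "delta_rot": [0, 0, 0]}, {"translation": [0, 0.0005, 0], "delta_rot": [0, 0, 0]}])

```text
time_s: 21.45
ee_pos: [0.5067, -0.3322, 0.0425]
orientation: [-0.19, 0.19, -0.681, 0.681]
force: [-0.8, 0.1, 1.6]
grip_width: 0.134
```

Touchdown: Fz changed from -1.3 to +1.6 N. Releasing.

Call:
carry_out(increments=[{"translation": [0, 0, 0], "delta_rot": [0, 0, 0]}, {"translation": [0, 0, 0], "delta_rot": [0, 0, 0]}, {"translation": [0, 0, 0], "delta_rot": [0, 0, 0]}, {"translation": [0, 0, 0], "delta_rot": [0, 0, 0]}], jaw=40, force=20)

```text
time_s: 21.95
ee_pos: [0.5067, -0.3322, 0.0424]
orientation: [-0.19, 0.19, -0.681, 0.681]
force: [0.1, 0.8, -0.2]
grip_width: 0.402
```

Call:
carry_out(increments=[{"translation": [0, -0.01, 0], "delta_rot": [0, 0, 0]}, {"translation": [0, -0.03, 0], "delta_rot": [0, 0, 0]}, {"translation": [0, -0.06, 0], "delta_rot": [0, 0, 0]}, {"translation": [0, -0.1, 0], "delta_rot": [0, 0, 0]}, {"translation": [0, -0.14, 0], "delta_rot": [0, 0, 0]}, {"translation": [0, -0.17, 0], "delta_rot": [0, 0, 0]}, {"translation": [0, -0.18, 0], "delta_rot": [0, 0, 0]}, {"translation": [0, -0.18, 0], "delta_rot": [0, 0, 0]}])

```text
time_s: 22.95
ee_pos: [0.5068, -0.3322, 0.2232]
orientation: [-0.19, 0.189, -0.681, 0.682]
force: [0.2, 1.1, -0.5]
grip_width: 0.402
```

```bash
python3 - <<'E'
from h import *
st(); im,d,c=cam("wrist"); save(im,"w6.png"); P=pts(c,d); g=im.max(2)
n=np.hypot(P[...,0]-.506,P[...,1]+.333)<.06
for lo,hi in((.030,.046),(.054,.07)):
    q=P[n&(g<90)&(P[...,2]>lo)&(P[...,2]<hi)]; print(lo,len(q),np.median(q[:,2]),np.percentile(q[:,2],[5,95]),cv2.minAreaRect(q[:,:2].astype(np.float32)),cv2.minEnclosingCircle(q[:,:2].astype(np.float32)))
m=(np.hypot(P[...,0]-.505,P[...,1]+.333)<.1)&(P[...,2]>.018)&(P[...,2]<.036)&(np.hypot(P[...,0]-.506,P[...,1]+.333)>.055); q=P[m][:,:2]
from scipy.optimize import least_squares
print(least_squares(lambda p:np.hypot(*(q-p[:2]).T)-p[2],[.505,-.333,.072],loss="soft_l1",f_scale=.003).x)
z=np.load("pics/top0.npz"); im,d,c=cam("top"); 
for nm,(u,v) in dict(can=(411,243),stapler=(165,230),cutter=(267,182)).items():
    s=np.s_[v-25:v+25,u-25:u+25]; print(nm,np.abs(im[s].astype(int)-z["im"][s]).mean())
E
```

```text
t22.95 p [ 0.5068 -0.3322  0.2232] jawang -58.84 tilt [ 0.0015 -0.0011] F [ 0.21  1.08 -0.51] M [0.014 0.022 0.04 ] g 0.402 q7 -0.60
0.03 3305 0.03915482845162649 [0.0372262  0.04040035] ((0.5070050358772278, -0.33248263597488403), (0.06553218513727188, 0.06646304577589035), 32.31939697265625) ((0.5065908432006836, -0.33304211497306824), 0.03382791206240654)
0.054 976 0.061853033974667265 [0.06008463 0.06313465] ((0.506537914276123, -0.33289802074432373), (0.055077407509088516, 0.011915615759789944), 31.2598819732666) ((0.5067699551582336, -0.33328351378440857), 0.0277948509901762)
[ 0.50628774 -0.33457194  0.0727149 ]
can 81.2288
stapler 9.9768
cutter 9.347733333333334
```

View pics/w6.png

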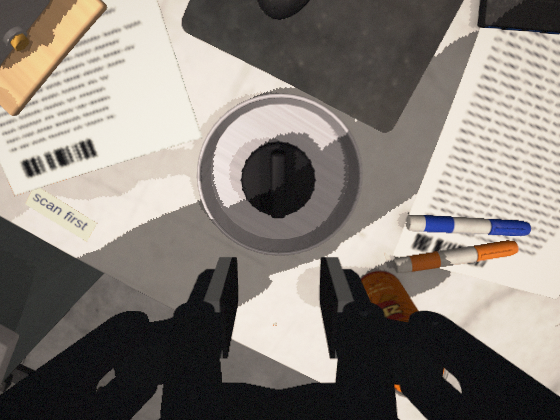

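The cap stands grip-up at (278,178), about 2 mm from the dish centre. The can at (390,310) is upright. One quick check on the stapler, cutter and can, then I hand in.

```bash
python3 - <<'E'
from h import *
z=np.load("pics/top0.npz")["im"]; im,d,c=cam("top")
def cen(i,f,s):
    i=i.astype(int); m=f(i[...,0],i[...,1],i[...,2]); v,u=np.nonzero(m[s]); return len(u),round(u.mean(),1),round(v.mean(),1)
red=lambda r,g,b:(r>120)&(g<70)&(b<70); dk=lambda r,g,b:(r<95)&(g<95)&(b<95)
print("cutter",[cen(i,red,np.s_[165:200,235:300]) for i in(z,im)]); print("stapler",[cen(i,dk,np.s_[205:258,140:190]) for i in(z,im)])
im,d,c=cam("wrist"); P=pts(c,d); q=P[(P[...,2]>.12)&(P[...,2]<.14)&(np.hypot(P[...,0]-.453,P[...,1]+.475)<.06)]; print("can",len(q),np.median(q,axis=0) if len(q) else 0)
st(); print(workorder.hand_in())
E
```

```text
cutter [(151, np.float64(32.5), np.float64(16.3)), (138, np.float64(32.9), np.float64(15.9))]
stapler [(263, np.float64(27.3), np.float64(25.7)), (231, np.float64(27.6), np.float64(25.4))]
can 145 [ 0.43122526 -0.49417076  0.13112799]
t23.15 p [ 0.506  -0.3318  0.221 ] jawang -58.84 tilt [-0.0013  0.0009] F [ 0.06 -0.25 -0.27] M [0.045 0.014 0.027] g 0.400 q7 -0.60
the job is handed in; nothing more can be done
None
```

The cap is off the tank and standing grip-up in the middle of the parts dish. I handed the job in at 23 s of the 72 s allowed; no verdict came back.

- **First stop:** the cap met it after about 31° of anticlockwise turn. I held it against the stop for about 3 s at 0.3–0.4 N m, after a brief peak of about 0.55 N m when I first felt it.
- **Neck:** I then eased it back off the stop, pressed the cap down about 3.5 mm (about 8 N) and turned it on past the stop. The last degrees rose to about 0.2 N m, probably a light touch on the end stop. I backed off 1.5° and lifted it off. It was free, carrying only its own weight.
- **Placing:** I set it down on a light touch (about 3 N), let go and moved the gripper clear. The wrist picture shows it level and about 2 mm from the dish centre.
- **Pressing before the stop:** closing the jaws pushed the cap down with about 6 N for a moment before turning. I relieved that before any turning, and the push was below the spring's own 6.5 N.
- **Other things on the bench:** the cutter and stapler are within 0.5 pixel of where they started. The can is upright in the last wrist picture, but my check of its position did not settle it. The gripper hid part of its top, so the reading was about 29 mm off, and the top-view comparison there was blocked by the arm or its shadow. No unexpected force was felt near it.

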